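# Nest the sample bottles and hold the dry-bath lid open

## Robot

A 7-joint arm with a two-finger parallel gripper is mounted at the origin on the work surface. World frame = base frame: x ahead of the robot, y to its left, z up, the work surface at z = 0. Lengths are in m, angles in rad, forces in N, time in s.
With the tool pointing down it reaches from about 0.425 to 0.925 m from the base axis. Payload 6.8 kg.
Tool frame: the origin (TCP) lies midway between the tips of the shut fingers; the grasp point (between the pads) lies 19 mm behind it; z points along the fingers, y is the direction in which the jaws open and shut (so a half turn about z gives the same grasp; the last joint's range is limited). The gripper opens to 85 mm and grips with 20 to 120 N. Pads are 22 mm wide; open, the fingers measure 114 mm over their backs; the gripper's body (76 mm by 85 mm) begins 54 mm behind the grasp point. The pads swing forward as they close: fully open they stand 13 mm farther back than shut.
Start: joints at [-1.434, 0.477, 0.022, 1.555, -0.011, 1.109, -0.083], TCP at [0.164, 0.655, 0.231] pointing down, gripper open.
Joint ranges: [-2.96, 2.96], [-0.34, 2.1], [-1.41, 1.46], [0.24, 2.44], [-1.37, 4.51], [0.17, 1.92], [-2.96, 2.96]. Speed limits (rad/s): [2.39, 2.39, 3.14, 3.14, 3.14, 3.14, 3.14].

## Interface

Orientations are given as a unit quaternion [w, x, y, z].
In Python, from station import bot, vision gives the robot as it stands.
- The arm moves only by the tool move_arm, never from a script. Its argument "increments" is text: rows parted by semicolons, each of 7 numbers parted by spaces: the opening, from 0 (shut) to 1 (fully open), then the shift along the world's x, y, z in mm, then the turn, a rotation vector about the world's x, y, z in rad. In form: grip x y z rx ry rz; .... A call has exactly 8 rows; each row shifts and turns the commanded pose from where the row before left it; what a row does not reach is not made up. A row lasts 1/8 s, in which the tool goes at most 62.5 mm and 10.7 degrees, less where a joint would pass 70% of its speed; a pose out of reach is approached as far as the arm can. A call with a gripper value outside its range is refused whole. The fingers move at their own pace and stop on an object; "newtons" is the grip in N (left out, the last holds). Time passes only in rows, so rows that do not move let the fingers close, or fill a call up. It gives the time, the measured TCP pose, the force and the opening at its end, in the units of the state.
- bot.get_obs(): the state, without advancing time (a new reading comes with each control period).
- vision.read_camera(name): name is "side" or "top" or "wrist"; returns (picture, depth): 384x512x3 uint8, red, green, blue; 384x512 float32, m along the optical axis (not along the pixel's ray), 0 where there is no reading.
- vision.calibration(name): a dict with "fx", "fy", "cx", "cy" (pixels), "k1" (the pictures are not rectified: a ray, as slopes to the right and down, at radius r is drawn at 1 + k1 r^2 times it, then the intrinsics apply), "R" (3x3) and "t" (3): a world point X has camera coordinates R X + t; the wrist camera has in their place "hand_eye" (4x4, takes a point from camera to tool coordinates, whose origin is the TCP and whose axes are the flange's). Camera axes: x right, y down, z forward; pixel columns grow to the right and rows downward; lengths in m; the calibration is good to about 2 mm. A picture is of the moment at which its call begins: read the wrist's pose just before it. calibration takes no time and is no camera call.
- bot.hand_in(): hands the job in, once; it reports no verdict.
The state is a dict: "t": time; "q": joint angles; "joint_vel": joint speeds; "joint_torque": joint torques, N m; "eef_pos": TCP position; "tool_rot": TCP orientation; "contact_force": force on the tool from outside, world axes, zero at the start; "torque": the same for the moment, N m; "gripper_width": opening from 0.0 (shut) to 1.0 (fully open).
Only numpy, scipy, OpenCV 4.12 (cv2) and the standard library are available. Lean on these libraries where they do the work, as an engineer would, in place of code of your own. Each camera call takes 0.05 s, during which the arm holds its last target.

## Task

Set the round bottle down into the block with the round nest and the square bottle into the block with the square nest, each upright and fully home; keep the bottles upright throughout and leave the other things on the bench where they are. Only then take the dry bath's lid by its knob, lift it to 60 degrees open and hold it still there so that a colleague can lower the loaded blocks in. The lid falls shut if released, so finish while still holding it by the knob.

Things in the scene. Friction and masses are not known exactly. Their poses are not given: they have to be found in the camera images.
- round_bottle: loose white plastic bottle with a straight round body, 47 mm diameter and 66 mm high, a short cone above it and a grey screw cap 32 mm across; 95 mm tall in all, 0.13 kg. Origin: centre of its underside; z up along the bottle.
- square_bottle: loose white plastic bottle with a square body 41 x 41 mm and 68 mm high, a short neck and a grey screw cap 32 mm across; 95 mm tall in all, 0.13 kg. Origin: centre of its underside; x and y are square to its flat sides, z up.
- round_nest: loose aluminium block 72 x 72 mm, 35 mm high, 0.4 kg, standing on the bench, with a round nest 51.5 mm in diameter and 25 mm deep in the middle of its top (nest floor 10 mm above the block's underside, mouth chamfered 2 mm). Origin: centre of its underside; x and y square to its sides.
- square_nest: loose aluminium block 72 x 72 mm, 35 mm high, 0.4 kg, with a square nest 45.5 x 45.5 mm and 25 mm deep in the middle of its top, sides parallel to the block's (nest floor 10 mm above the underside, mouth chamfered 2 mm). Origin: centre of its underside; x and y square to the sides of block and nest.
- bath: dry bath: fixed white open-topped case 180 mm deep (x) x 240 mm wide (y) x 130 mm high, covered by a 12 mm thick white lid of the same outline, with a small dark display on its front. Origin: centre of its underside; its x axis points from the front (knob side) to the back (hinge side), z up.
- lid (a joint): hinge of the dry bath's lid, rad: 0 closed, 1.047 is 60 degrees open; it stops at 1.75. The lid turns about the upper back edge of the case, its front edge rising. It weighs about 0.5 kg, moves freely and falls shut when let go.
- lid_hinge (a point): point on the lid's hinge line, mid-width at the upper back edge of the case, 130 mm above the bench; the hinge line runs along the bath's y axis. Does not move when the lid turns.
- lid_knob: black drum knob, 22 mm diameter, 30 mm long, axis along the bath's y, on a 10 mm thick stem from the middle of the lid's front edge; it spins freely on its own axis. Both flat ends are free: grip it across its 30 mm length, from above or tilted. Origin: drum centre; with the lid closed 208 mm ahead of the hinge line, 28 mm ahead of the lid's edge, 6 mm above hinge height.
- vial: bystander: small clear glass vial with a black cap, 26 mm diameter, 46 mm tall, standing between the blocks and bottles. Origin: centre of underside.
- dish: bystander: flat clear dish 58 mm diameter, 14 mm high. Origin: centre of underside.
- beaker: bystander: clear beaker 62 mm diameter, 85 mm high, with three pens standing up to 150 mm. Origin: centre of underside.
- tube_rack: bystander: black wire rack 224 (x) x 94 (y) x 67 mm with capped tubes up to 114 mm. Origin: centre of underside.
- pipette: bystander: white hand pipette lying down, about 250 mm long along its x, 26 mm wide, 22 mm high. Origin: on the bench under the handle's tip-side half, 130 mm from the tip.
- timer: bystander: grey bench timer 70 x 60 x 22 mm. Origin: centre of underside.

How it is judged:
On the way, in this order (a step that is already met when the one before it is completed fails the run):
1. both bottles stand released in their matching nests, the lid still closed (horizontal distance between round_bottle and round_nest below 0.006 m and z of round_bottle in the frame of round_nest between 0.005 and 0.014 m and angle between each of round_bottle, square_bottle's own z axis and vertical below 0.12 rad and contact force between each of round_bottle, square_bottle and the fingers below 0.1 N and linear speed of each of round_bottle, square_bottle below 0.03 m/s and horizontal distance between square_bottle and square_nest below 0.006 m and z of square_bottle in the frame of square_nest between 0.005 and 0.014 m and value of joint lid below 0.1 rad), for 0.2 s.
2. the lid is held by its knob at 60 degrees (value of joint lid between 0.942 and 1.152 rad and velocity of joint lid between -0.1 and 0.1 rad/s and contact force between the fingers and lid_knob above 0.5 N), for 0.2 s.
At the end, for the whole second after the job is handed in: The fingers bear on the lid's knob and the lid is still (under 0.1 rad/s) at 60 degrees open, give or take 6; each bottle stands released in the nest of its own shape, its underside within 4 mm of the nest floor's height, within 6 mm of the block's centre sideways and upright within 7 degrees (all of step 2 and horizontal distance between round_bottle and round_nest below 0.006 m and z of round_bottle in the frame of round_nest between 0.005 and 0.014 m and angle between each of round_bottle, square_bottle's own z axis and vertical below 0.12 rad and contact force between each of round_bottle, square_bottle and the fingers below 0.1 N and linear speed of each of round_bottle, square_bottle below 0.03 m/s and horizontal distance between square_bottle and square_nest below 0.006 m and z of square_bottle in the frame of square_nest between 0.005 and 0.014 m); the arm keeps its last pose, push and grip.
It fails at once if a bottle is tipped over by more than 35 degrees (angle between any of round_bottle, square_bottle's own z axis and vertical above 0.6 rad).
It fails at once if the lid is lifted before both bottles are in their nests (value of joint lid above 0.15 rad and (z of round_bottle in the frame of round_nest above 0.02 m or z of square_bottle in the frame of square_nest above 0.02 m or horizontal distance between round_bottle and round_nest above 0.012 m or horizontal distance between square_bottle and square_nest above 0.012 m)).
It fails at once if a bystander is moved by more than 40 mm (distance of any of vial, dish, beaker, tube_rack, pipette, timer from where it was at the start of the episode above 0.04 m).
It also fails if it takes over 67 s, if anything falls off the work surface, if the arm or the gripper's body presses on something with over 40 N, if the wrist force passes 120 N, or if a joint passes its speed limit or range.

## Working session

There is one attempt and no reset: what is moved stays moved. The work goes in short steps, Python scripts to look and compute and a tool call to move; the robot and the scene stay as the last step left them, time stands still between calls to the robot, and variables do not carry over. Pictures are saved under pics/ and viewed, and the job is handed in when it is done.

Besides the shell and the picture viewer there is one more tool, called after "Call:" as name(argument=value, ...) on one line, values as JSON. move_arm: Moves the arm, as the interface text tells. Its arguments: {"type":"object","properties":{"increments":{"type":"string"},"newtons":{"type":"number"}},"required":["increments"]}

```bash
ls; mkdir -p pics; cat > h.py <<'E'
import numpy as np,cv2
from station import bot,vision
from scipy.spatial.transform import Rotation as Ro
def cap(name,tag):
    o=bot.get_obs(); p,d=vision.read_camera(name)
    np.savez(f'pics/{tag}.npz',p=p,d=d,pos=o['eef_pos'],rot=o['tool_rot'],name=name)
    cv2.imwrite(f'pics/{tag}.png',p[:,:,::-1]); return p,d
def cam(tag):
    z=np.load(f'pics/{tag}.npz'); n=str(z['name']); c=vision.calibration(n)
    if n=='wrist':
        q=z['rot']; T=np.eye(4); T[:3,:3]=Ro.from_quat([q[1],q[2],q[3],q[0]]).as_matrix(); T[:3,3]=z['pos']
        M=T@np.array(c['hand_eye'])
    else:
        R=np.array(c['R']);t=np.array(c['t']); M=np.eye(4); M[:3,:3]=R.T; M[:3,3]=-R.T@t
    return z['p'],z['d'],c,M
def und(c,uv):
    uv=np.atleast_2d(np.array(uv,float))
    K=np.array([[c['fx'],0,c['cx']],[0,c['fy'],c['cy']],[0,0,1.]])
    return cv2.undistortPoints(uv[:,None,:],K,np.array([c['k1'],0,0,0,0.]))[:,0,:]
def cloud(tag):
    p,d,c,M=cam(tag); h,w=d.shape
    v,u=np.mgrid[0:h,0:w]; s=und(c,np.c_[u.ravel(),v.ravel()])
    z=d.ravel(); P=np.c_[s*z[:,None],z]@M[:3,:3].T+M[:3,3]
    P[z<=0]=np.nan
    return p,P.reshape(h,w,3)
def onz(tag,uv,z):
    p,d,c,M=cam(tag); s=und(c,uv); r=np.c_[s,np.ones(len(s))]@M[:3,:3].T
    k=(z-M[2,3])/r[:,2]; return M[:3,3]+k[:,None]*r
def big(tag,x0,y0,x1,y1,f,out):
    p=np.load(f'pics/{tag}.npz')['p'][y0:y1,x0:x1,::-1]
    cv2.imwrite(f'pics/{out}.png',cv2.resize(p,None,fx=f,fy=f,interpolation=cv2.INTER_CUBIC))
E
python3 - <<'E'
from h import *
print(bot.get_obs())
for n in('top','side','wrist'): cap(n,n+'0'); print(n,vision.calibration(n))
a=[cv2.imread(f'pics/{n}0.png') for n in('top','side','wrist')]
E
```

```text
pics
{'t': 0.0, 'q': array([-1.43410329,  0.4778251 ,  0.02233383,  1.55646537, -0.01149718,
        1.10929127, -0.08314265]), 'joint_vel': array([ 1.82708368e-03,  1.61284334e-04,  7.26942608e-05, -2.76108905e-04,
        1.25175263e-03,  1.11981422e-03,  8.98991398e-05]), 'joint_torque': array([-1.74285557e-03, -5.96445715e+01,  1.60686426e+00, -2.81200433e+01,
        1.24821888e-02,  9.30712296e-03, -1.99038124e-05]), 'eef_pos': array([0.16345722, 0.65429225, 0.23030297]), 'tool_rot': array([-4.41555863e-05,  1.22098383e-01,  9.92517566e-01, -9.29428471e-04]), 'contact_force': array([ 0.26061833,  0.98937957, -0.37677114]), 'torque': array([0.00176654, 0.04033989, 0.00496599]), 'gripper_width': 1.0020960233832148}
top {'fx': 425.80360935048355, 'fy': 425.80360935048355, 'cx': 249.2514090285825, 'cy': 192.5229434126426, 'k1': -0.10702527701963883, 'R': array([[-0.00903649, -0.99995258, -0.00363132],
       [-0.98739048,  0.00949681, -0.15801851],
       [ 0.1580455 ,  0.0021576 , -0.98742947]]), 't': array([0.02143658, 0.56351648, 1.30757227])}
side {'fx': 367.0756854127378, 'fy': 367.0756854127378, 'cx': 254.51261745498144, 'cy': 193.78723213028843, 'k1': -0.08982731540643474, 'R': array([[ 0.9476111 , -0.31916158, -0.01300339],
       [-0.17784083, -0.49332996, -0.85146825],
       [ 0.26534099,  0.8091733 , -0.52424491]]), 't': array([-0.51797151,  0.17536119,  1.1240685 ])}
wrist {'fx': 326.92471002911964, 'fy': 326.92471002911964, 'cx': 254.78028998172613, 'cy': 197.07510821637692, 'k1': -0.08940834002555617, 'hand_eye': array([[-3.62396594e-04, -9.45201178e-01, -3.26488289e-01,
         8.32427584e-02],
       [ 9.99999934e-01, -3.39878504e-04, -1.26016796e-04,
        -8.66977566e-04],
       [ 8.14487240e-06, -3.26488313e-01,  9.45201239e-01,
        -1.41880999e-01],
       [ 0.00000000e+00,  0.00000000e+00,  0.00000000e+00,
         1.00000000e+00]])}
```

View pics/top0.png

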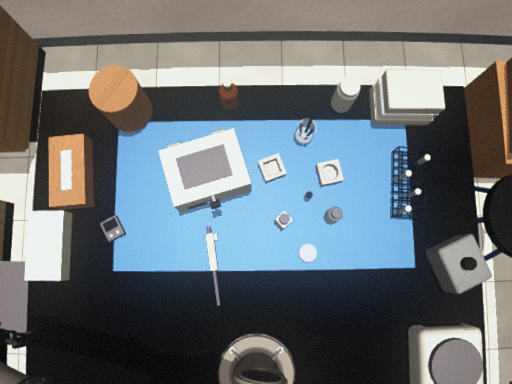

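View pics/side0.png

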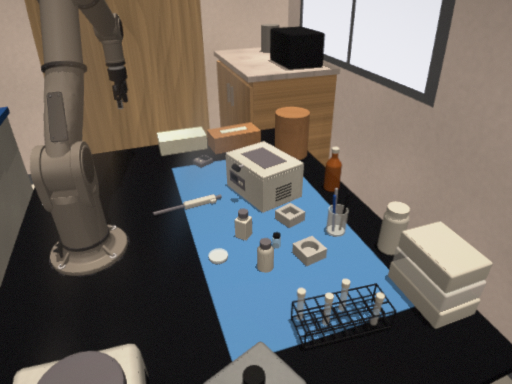

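View pics/wrist0.png

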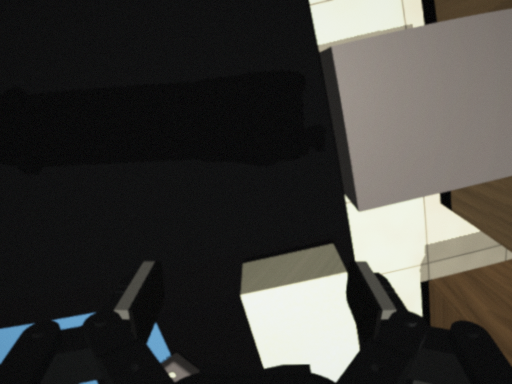

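The top view shows the bath near (205,168), square nest (272,167), round nest (330,173), square bottle (284,219), round bottle (334,214) and the vial (308,196). I'll enlarge that area.

```bash
python3 - <<'E'
from h import *
big('top0',250,130,360,240,7,'top0a'); big('top0',150,120,260,235,6,'top0b')
p,P=cloud('top0')
for n,(u,v) in dict(sqn=(272,167),rdn=(330,173),sqb=(284,219),rdb=(334,214),vial=(308,195),lid=(205,160),knob=(214,203),knobl=(209,207),knobr=(219,205),lidf=(213,196)).items(): print(n,P[v,u].round(3))
E
```

```text
sqn [ 0.654 -0.06   0.006]
rdn [ 0.632 -0.251  0.007]
sqb [ 0.474 -0.089  0.093]
rdb [ 0.487 -0.242  0.094]
vial [ 0.554 -0.171  0.044]
lid [0.648 0.147 0.142]
knob [0.517 0.119 0.146]
knobl [0.524 0.148 0.   ]
knobr [0.511 0.105 0.146]
lidf [0.539 0.123 0.144]
```

View pics/top0a.png

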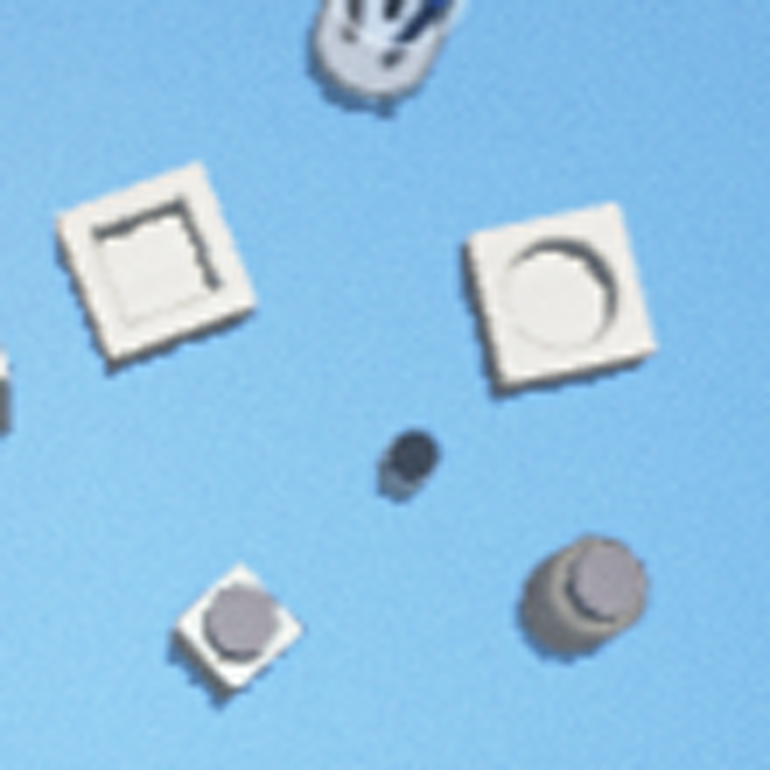

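View pics/top0b.png

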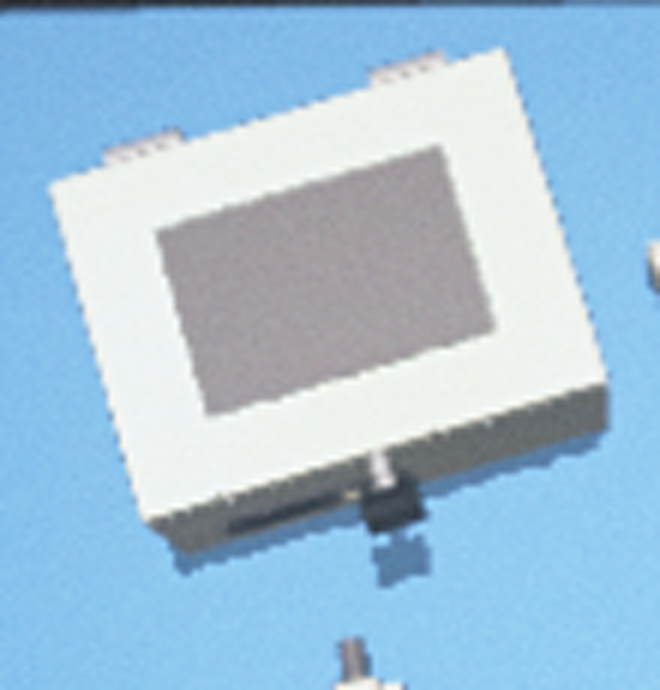

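Square and round nests, the bottles and the vial are clear; now I'll turn the corner pixels into poses.

```bash
python3 - <<'E'
from h import *
def c(pts,x0,y0,f): return [((u+.5)/f-.5+x0,(v+.5)/f-.5+y0) for u,v in pts]
A=lambda *p:c(p,250,130,7); B=lambda *p:c(p,150,120,6)
def rect(n,uv,z):
    X=onz('top0',uv,z)[:,:2]; e=np.roll(X,-1,0)-X
    a=[np.degrees(np.arctan2(*v[::-1]))%90 for v in e]
    print(n,X.mean(0).round(4),'sides',np.linalg.norm(e,axis=1).round(4),'yaw mod90',np.round(a,1),X.round(3).tolist())
rect('sqn',A((57,215),(202,163),(257,300),(110,357)),.035)
rect('rdn',A((466,242),(617,204),(657,350),(500,385)),.035)
rect('sqb',A((240,563),(303,628),(232,690),(175,630)),.068)
rect('lid',B((52,187),(502,50),(607,385),(148,522)),.142)
print(onz('top0',A((241,621),(608,578)),.095),onz('top0',A((413,455)),.046),onz('top0',B((394,500)),.147))
p,P=cloud('top0'); 
for x,y,lo,hi,r in((.474,-.089,.085,.11,.03),(.487,-.242,.085,.11,.03),(.65,-.06,.02,.05,.06),(.63,-.25,.02,.05,.06)):
    m=(np.hypot(P[...,0]-x,P[...,1]-y)<r)&(P[...,2]>lo)&(P[...,2]<hi); Q=P[m]; print(m.sum(),Q.mean(0).round(4),cv2.minAreaRect(Q[:,:2].astype(np.float32)*1000))
E
```

```text
sqn [ 0.6498 -0.0579] sides [0.0719 0.0695 0.073  0.0711] yaw mod90 [19.7 20.2 20.9 19.3] [[0.671, -0.012], [0.695, -0.08], [0.63, -0.104], [0.604, -0.036]]
rdn [ 0.631  -0.2444] sides [0.0734 0.071  0.0752 0.0687] yaw mod90 [13.9 12.7 12.1 11.2] [[0.656, -0.202], [0.674, -0.273], [0.605, -0.288], [0.589, -0.215]]
sqb [ 0.4753 -0.089 ] sides [0.04   0.0419 0.0364 0.0416] yaw mod90 [43.  40.3 42.6 45.1] [[0.504, -0.091], [0.475, -0.118], [0.448, -0.086], [0.475, -0.061]]
lid [0.6269 0.15  ] sides [0.2365 0.1798 0.2351 0.1776] yaw mod90 [16.8 16.6 16.3 17. ] [[0.678, 0.289], [0.747, 0.063], [0.574, 0.011], [0.508, 0.237]]
[[ 0.47560106 -0.0884974   0.095     ]
 [ 0.49257754 -0.24896506  0.095     ]] [[ 0.55510644 -0.17215286  0.046     ]] [[0.51751235 0.11567912 0.147     ]]
86 [ 0.4756 -0.0899  0.0942] ((476.266357421875, -90.01744079589844), (27.50079345703125, 30.071025848388672), 89.97535705566406)
89 [ 0.4912 -0.2475  0.0949] ((491.4847106933594, -247.948974609375), (31.023008346557617, 27.709205627441406), 89.9234619140625)
336 [ 0.6482 -0.0584  0.0335] ((649.55322265625, -58.40266418457031), (73.20687103271484, 73.46045684814453), 20.247135162353516)
331 [ 0.632  -0.2445  0.0336] ((633.1438598632812, -245.0210723876953), (74.93495178222656, 71.64556884765625), 13.064325332641602)
```

Call:
move_arm(increments="1 50 -37 0 0 0 -0.04; 1 50 -37 0 0 0 -0.04; 1 50 -37 0 0 0 -0.04; 1 50 -37 0 0 0 -0.04; 1 50 -37 0 0 0 -0.04; 1 7 -62 0 0 0 -0.04; 1 7 -62 0 0 0 -0.04; 1 7 -62 0 0 0 -0.04", newtons=40)

```text
t: 1.15
eef_pos: [0.4346, 0.2816, 0.2311]
tool_rot: [-0.0, 0.279, 0.96, -0.0]
contact_force: [1.2, -0.5, 0.6]
gripper_width: 0.996
```

Call:
move_arm(increments="1 7 -62 0 0 0 -0.04; 1 7 -62 0 0 0 -0.04; 1 7 -62 0 0 0 -0.04; 1 7 -62 0 0 0 -0.04; 1 7 -62 -5 0 0 -0.04; 1 7 -62 -5 0 0 -0.03; 1 0 0 -5 0 0 -0.03; 1 0 0 0 0 0 0")

```text
t: 2.15
eef_pos: [0.4761, -0.0874, 0.2158]
tool_rot: [-0.001, 0.401, 0.916, -0.0]
contact_force: [-0.2, -0.2, -0.2]
gripper_width: 1.002
```

```bash
python3 - <<'E'
from h import *
cap('wrist','w1'); print(bot.get_obs()['eef_pos'],bot.get_obs()['q'])
cv2.imwrite('pics/w1b.png',cv2.resize(cv2.imread('pics/w1.png'),(800,600),interpolation=cv2.INTER_CUBIC))
E
```

```text
[ 0.47638016 -0.08666377  0.21602619] [-0.4042071   0.18756523  0.52041849  2.04300507 -0.11555138  0.93951989
  0.92514197]
```

View pics/w1b.png

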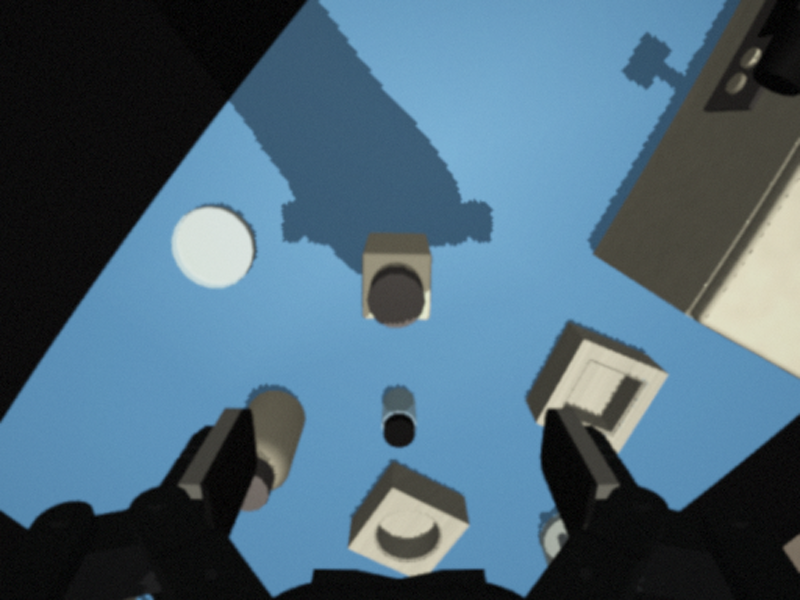

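```bash
python3 - <<'E'
from h import *
big('w1',215,135,295,215,8,'w1c')
s=512/800
f=lambda *p:[((u+.5)*s-.5,(v+.5)*s-.5) for u,v in p]
print(onz('w1',f((396,297)),.095), onz('w1',f((361,253),(431,253)),.068))
p,P=cloud('w1')
m=(np.hypot(P[...,0]-.476,P[...,1]+.089)<.03)&(P[...,2]>.085)&(P[...,2]<.11); Q=P[m];print(Q.mean(0),cv2.minEnclosingCircle((Q[:,:2]*1000).astype(np.float32)))
E
```

```text
[[ 0.47578837 -0.08944181  0.095     ]] [[ 0.44851307 -0.08994994  0.068     ]
 [ 0.47830568 -0.06244665  0.068     ]]
[ 0.47663307 -0.09076432  0.09399393] ((477.40313720703125, -91.6954116821289), 15.925171852111816)
```

View pics/w1c.png

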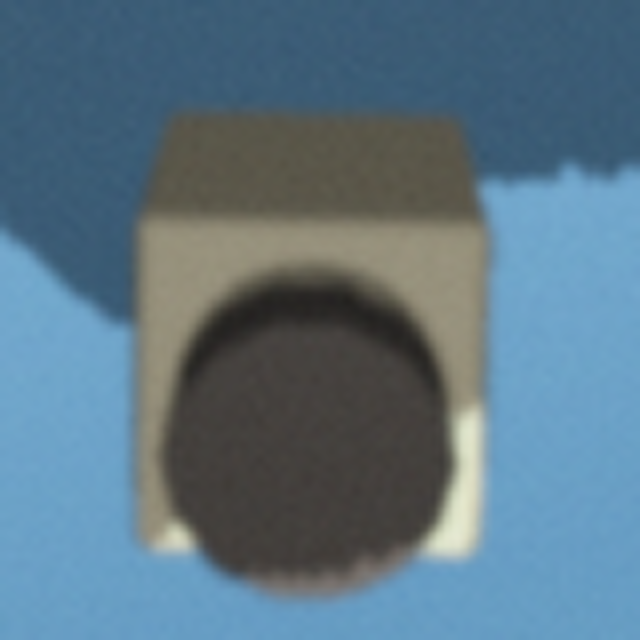

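Call:
move_arm(increments="1 0 -3 -20 0 0 0; 1 0 0 -35 0 0 0; 1 0 0 -35 0 0 0; 1 0 0 -35 0 0 0; 1 0 0 -35 0 0 0; 1 0 0 -23 0 0 0; 0 0 0 0 0 0 0; 0 0 0 0 0 0 0", newtons=40)

```text
t: 3.2
eef_pos: [0.4773, -0.0901, 0.0341]
tool_rot: [0.0, 0.4, 0.917, 0.0]
contact_force: [0.5, -0.7, 0.6]
gripper_width: 0.603
```

Call:
move_arm(increments="0 0 0 0 0 0 0; 0 0 0 0 0 0 0; 0 0 0 0 0 0 0; 0 0 0 0 0 0 0; 0 0 0 5 0 0 0; 0 0 0 10 0 0 0; 0 0 0 10 0 0 0; 0 0 0 10 0 0 0")

```text
t: 4.2
eef_pos: [0.4767, -0.091, 0.0692]
tool_rot: [0.0, 0.401, 0.916, 0.0]
contact_force: [-0.4, 0.5, -1.5]
gripper_width: 0.475
```

Call:
move_arm(increments="0 0 0 30 0 0 0; 0 5 0 30 0 0 -0.04; 0 10 0 30 0 0 -0.07; 0 20 0 0 0 0 -0.07; 0 20 1 0 0 0 -0.07; 0 20 1 0 0 0 -0.07; 0 12 0 0 0 0 -0.076; 0 0 0 0 0 0 0")

```text
t: 5.2
eef_pos: [0.564, -0.0888, 0.1586]
tool_rot: [0.0, 0.573, 0.82, -0.0]
contact_force: [-0.3, 0.0, -1.2]
gripper_width: 0.477
```

```bash
python3 - <<'E'
from h import *
cap('wrist','w2'); print(bot.get_obs()['eef_pos'])
cap('side','s2')
cv2.imwrite('pics/w2b.png',cv2.resize(cv2.imread('pics/w2.png'),(800,600),interpolation=cv2.INTER_CUBIC))
E
```

```text
[ 0.56320784 -0.08893803  0.15840752]
```

View pics/w2b.png

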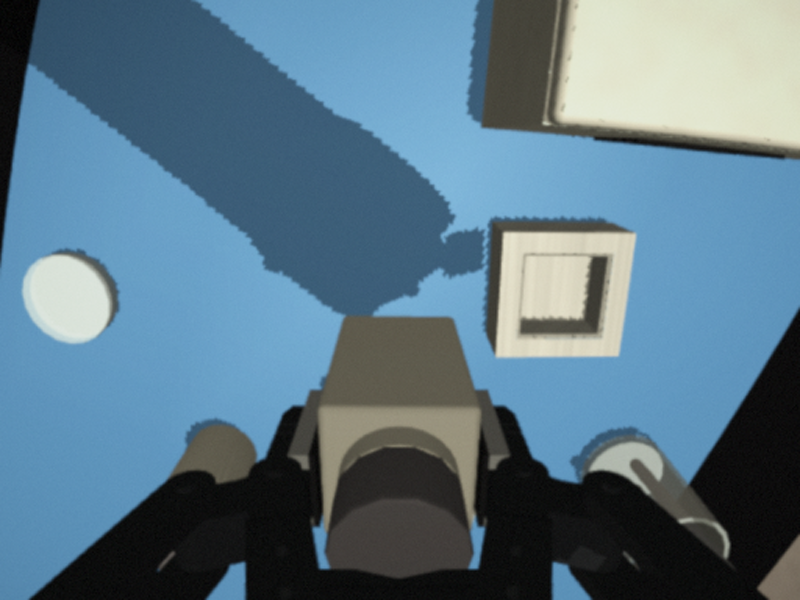

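```bash
python3 - <<'E'
from h import *
s=512/800
f=lambda *p:[((u+.5)*s-.5,(v+.5)*s-.5) for u,v in p]
big('w2',305,130,415,240,7,'w2c')
def rect(uv,z):
    X=onz('w2',uv,z)[:,:2]; e=np.roll(X,-1,0)-X
    print(X.mean(0).round(4),np.linalg.norm(e,axis=1).round(4),[round(np.degrees(np.arctan2(*v[::-1]))%90,1) for v in e])
rect(f((505,232),(636,233),(619,356),(499,357)),.035)
o=np.load('pics/w2.npz'); q=o['rot']; R=Ro.from_quat([q[1],q[2],q[3],q[0]]).as_matrix(); 
E_=onz('w2',f((318,405),(480,405)),.1584+.0339); print('edge in tool',((E_-o['pos'])@R).round(4))
p,P=cloud('w2'); Tc=(P-o['pos'])@R
m=(abs(Tc[...,0])<.03)&(abs(Tc[...,1])<.03)&(Tc[...,2]<-.055)&(Tc[...,2]>-.066); Q=Tc[m]; print(m.sum(),Q.min(0),Q.max(0),np.median(Q,0))
print('yaw',np.degrees(np.arctan2(R[1,1],R[0,1])))
m=(np.hypot(P[...,0]-.65,P[...,1]+.058)<.06)&(P[...,2]>.025)&(P[...,2]<.045); Q=P[m];print(cv2.minAreaRect((Q[:,:2]*1000).astype(np.float32)),np.median(Q[:,2]))
E
```

```text
[ 0.6516 -0.0591] [0.071  0.0718 0.0703 0.0719] [np.float64(20.2), np.float64(20.7), np.float64(20.3), np.float64(21.2)]
edge in tool [[ 0.0209 -0.0191 -0.0337]
 [ 0.0209  0.02   -0.0337]]
5398 [-0.00705557 -0.02998279 -0.06599713] [ 0.01634401  0.02998995 -0.05500227] [ 0.00746041  0.00035379 -0.05950079]
yaw 20.117366011378262
((650.8034057617188, -59.065460205078125), (72.929931640625, 72.63055419921875), 20.134889602661133) 0.03408895126988348
```

View pics/w2c.png

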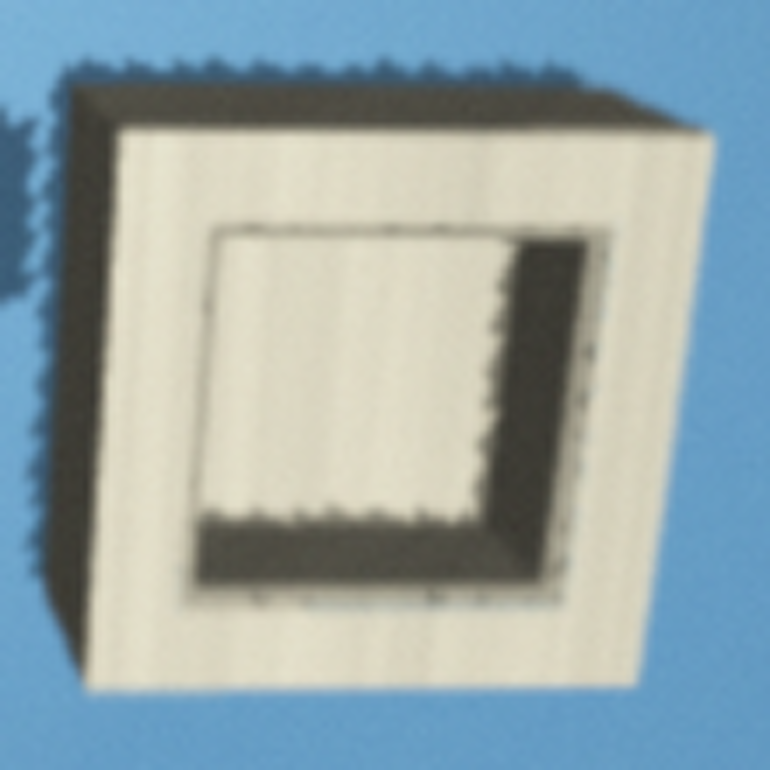

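View pics/s2.png

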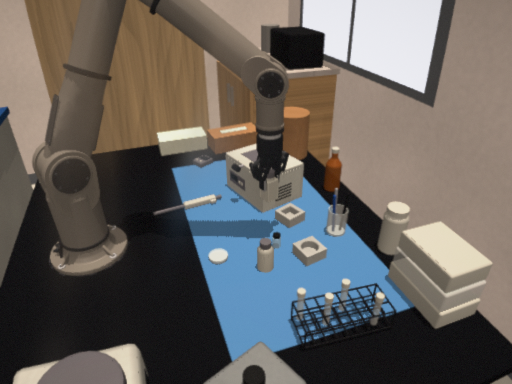

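Call:
move_arm(increments="0 20 7 0 0 0 0; 0 30 10 0 0 0 0; 0 25 9 0 0 0 0; 0 12.5 4 -10 0 0 0; 0 0 0 -30 0 0 0; 0 0 0 -25 0 0 0; 0 0 0 -12 0 0 0; 0 0 0 0 0 0 0")

```text
t: 6.3
eef_pos: [0.65, -0.0592, 0.0806]
tool_rot: [-0.001, 0.573, 0.819, -0.001]
contact_force: [-0.2, 0.0, -1.8]
gripper_width: 0.47
```

```bash
python3 - <<'E'
from h import *
cap('wrist','w3'); print(bot.get_obs()['eef_pos'])
cap('side','s3'); big('s3',230,150,350,240,6,'s3b')
cv2.imwrite('pics/w3b.png',cv2.resize(cv2.imread('pics/w3.png'),(800,600),interpolation=cv2.INTER_CUBIC))
E
```

```text
[ 0.65085303 -0.05930885  0.08154516]
```

View pics/w3b.png

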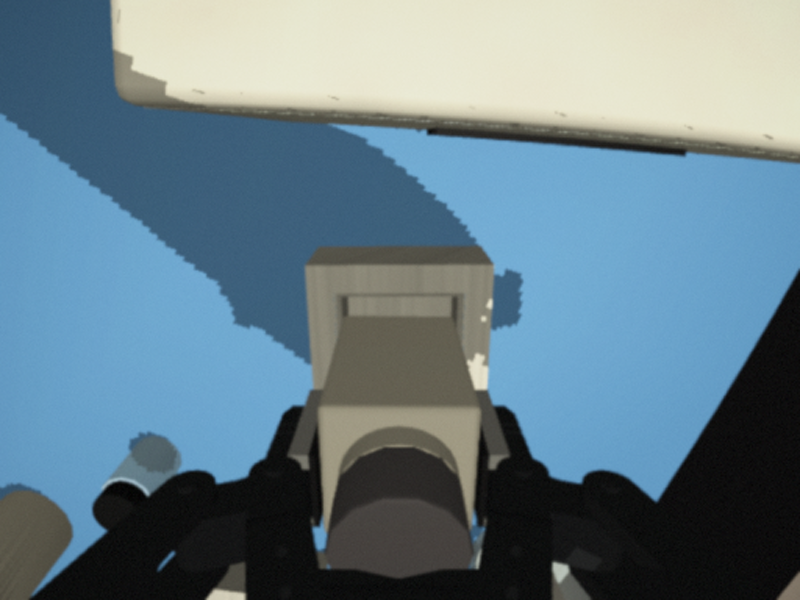

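View pics/s3b.png

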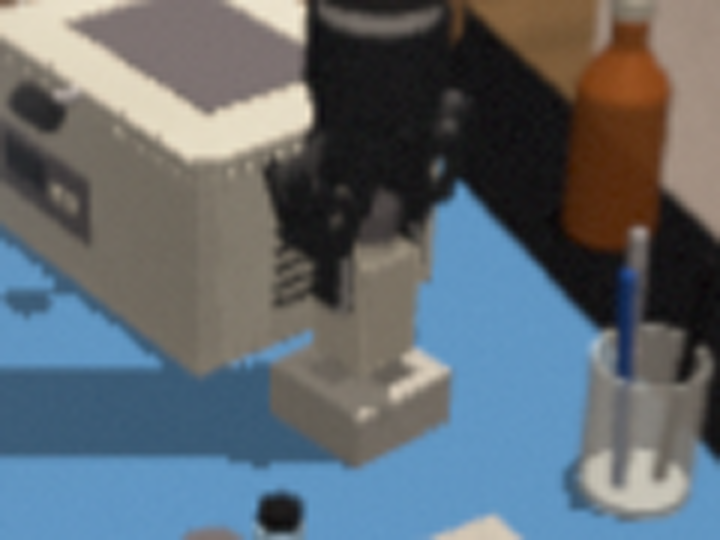

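```bash
python3 - <<'E'
from h import *
s=512/800
f=lambda *p:[((u+.5)*s-.5,(v+.5)*s-.5) for u,v in p]
o=np.load('pics/w3.npz'); q=o['rot']; R=Ro.from_quat([q[1],q[2],q[3],q[0]]).as_matrix()
for n,uv,z in(('block far',f((305,264),(493,264)),.035),('nest mouth edge',f((336,294),(463,294)),.035),('bottle bottom',f((342,317),(455,317)),.0815-.0335)):
    print(n,((onz('w3',uv,z)-o['pos'])@R)[:,:2].round(4))
E
```

```text
block far [[ 0.0359 -0.035 ]
 [ 0.0359  0.0361]]
nest mouth edge [[ 0.024  -0.0237]
 [ 0.024   0.0252]]
bottle bottom [[ 0.0193 -0.0202]
 [ 0.0193  0.0209]]
```

Call:
move_arm(increments="0 0 0 -8 0 0 0; 0 0 0 -8 0 0 0; 0 0 0 -8 0 0 0; 0 0 0 -6 0 0 0; 0 0 0 -3 0 0 0; 0 0 0 -2 0 0 0; 0 0 0 0 0 0 0; 0 0 0 0 0 0 0")

```text
t: 7.4
eef_pos: [0.6512, -0.059, 0.0466]
tool_rot: [0.0, 0.573, 0.819, 0.0]
contact_force: [0.5, 0.8, -1.2]
gripper_width: 0.478
```

Call:
move_arm(increments="0 0 0 -2 0 0 0; 0 0 0 -1 0 0 0; 0 0 0 0 0 0 0; 0.8 0 0 0 0 0 0; 0.8 0 0 0 0 0 0; 0.8 0 0 0 0 0 0; 0.8 0 0 0 0 0 0; 0.8 0 0 5 0 0 0")

```text
t: 8.4
eef_pos: [0.6507, -0.0589, 0.0481]
tool_rot: [-0.0, 0.573, 0.819, -0.0]
contact_force: [-0.6, 0.5, -0.1]
gripper_width: 0.797
```

Call:
move_arm(increments="0.8 0 0 10 0 0 0; 0.8 0 0 30 0 0 0; 0.8 0 0 40 0 0 0; 0.8 0 0 40 0 0 0; 1 0 0 0 0 0 0; 1 -30 -50 0 0 0 0; 1 -30 -50 0 0 0 0; 1 -20 -20 0 0 0 0")

```text
t: 9.4
eef_pos: [0.5685, -0.1827, 0.1683]
tool_rot: [-0.0, 0.575, 0.818, -0.001]
contact_force: [0.3, 0.3, -0.5]
gripper_width: 1.003
```

```bash
python3 - <<'E'
from h import *
print(bot.get_obs()['eef_pos'])
cap('wrist','w4'); cap('side','s4'); big('s4',230,150,350,290,5,'s4b')
cv2.imwrite('pics/w4b.png',cv2.resize(cv2.imread('pics/w4.png'),(800,600),interpolation=cv2.INTER_CUBIC))
E
```

```text
[ 0.56852905 -0.18267411  0.16830813]
```

View pics/w4b.png

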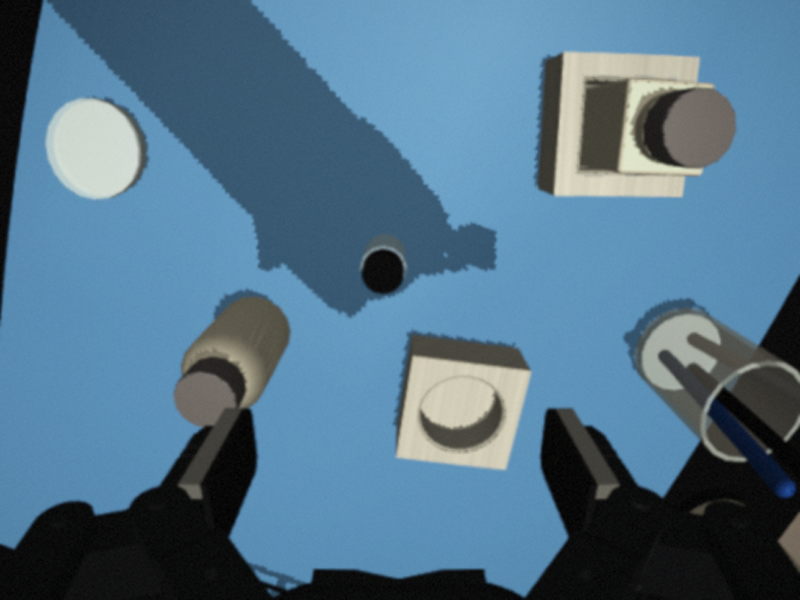

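View pics/s4b.png

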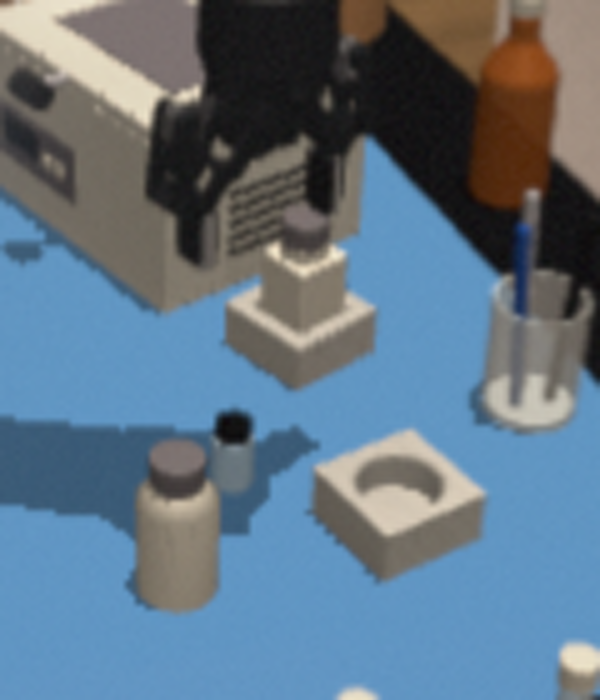

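```bash
python3 - <<'E'
from h import *
s=512/800
f=lambda *p:[((u+.5)*s-.5,(v+.5)*s-.5) for u,v in p]
X=onz('w4',f((412,355),(530,369),(507,470),(397,457)),.035)[:,:2]; print('rdn',X.mean(0),np.linalg.norm(np.roll(X,-1,0)-X,axis=1))
print('rdb cap',onz('w4',f((209,392)),.095),'vial',onz('w4',f((384,271)),.046))
p,P=cloud('w4')
for n,x,y,lo,hi,r in(('sqb',.65,-.059,.09,.12,.03),('rdb',.491,-.248,.085,.11,.03),('rdn',.632,-.245,.025,.045,.06),('sqn',.65,-.059,.025,.045,.06)):
    m=(np.hypot(P[...,0]-x,P[...,1]-y)<r)&(P[...,2]>lo)&(P[...,2]<hi); Q=P[m]; print(n,m.sum(),np.median(Q,0).round(4),cv2.minAreaRect((Q[:,:2]*1000).astype(np.float32)))
E
```

```text
rdn [ 0.63326201 -0.24664968] [0.07140824 0.07319066 0.0722324  0.07205901]
rdb cap [[ 0.49462667 -0.24540089  0.095     ]] vial [[ 0.55719859 -0.1733196   0.046     ]]
sqb 2371 [ 0.6484 -0.0609  0.104 ] ((651.29736328125, -60.380611419677734), (31.915576934814453, 31.381532669067383), 73.53585815429688)
rdb 1265 [ 0.4928 -0.2472  0.0941] ((492.2224426269531, -250.07485961914062), (31.812410354614258, 28.769184112548828), 48.35293197631836)
rdn 3489 [ 0.6333 -0.243   0.0341] ((633.3619384765625, -247.3164520263672), (72.99211883544922, 74.23292541503906), 11.770991325378418)
sqn 4319 [ 0.6335 -0.0653  0.0342] ((650.7384643554688, -59.31444549560547), (73.50285339355469, 72.5818862915039), 20.720251083374023)
```

Call:
move_arm(increments="1 -20 -15 0 0 0 0; 1 -30 -25 0 0 0 0; 1 -20 -20 0 0 0 0; 1 -6 -5 0 0 0 0; 1 0 0 0 0 0 0; 1 0 0 0 0 0 0; 1 0 0 0 0 0 0; 1 0 0 0 0 0 0")

```text
t: 10.5
eef_pos: [0.4955, -0.2434, 0.1682]
tool_rot: [-0.0, 0.573, 0.82, -0.0]
contact_force: [0.3, -0.5, -0.6]
gripper_width: 1.0
```

```bash
python3 - <<'E'
from h import *
print(bot.get_obs()['eef_pos'])
cap('wrist','w5')
cv2.imwrite('pics/w5b.png',cv2.resize(cv2.imread('pics/w5.png'),(800,600),interpolation=cv2.INTER_CUBIC))
p,P=cloud('w5')
for n,x,y,lo,hi,r in(('rdb',.4925,-.248,.085,.11,.03),):
    m=(np.hypot(P[...,0]-x,P[...,1]-y)<r)&(P[...,2]>lo)&(P[...,2]<hi); Q=P[m]; print(n,m.sum(),np.median(Q,0).round(4),cv2.minAreaRect((Q[:,:2]*1000).astype(np.float32)))
E
```

```text
[ 0.49550171 -0.24344205  0.16821897]
rdb 1531 [ 0.4924 -0.25    0.0942] ((492.6978759765625, -251.53517150878906), (31.36055564880371, 30.917924880981445), 88.90987396240234)
```

View pics/w5b.png

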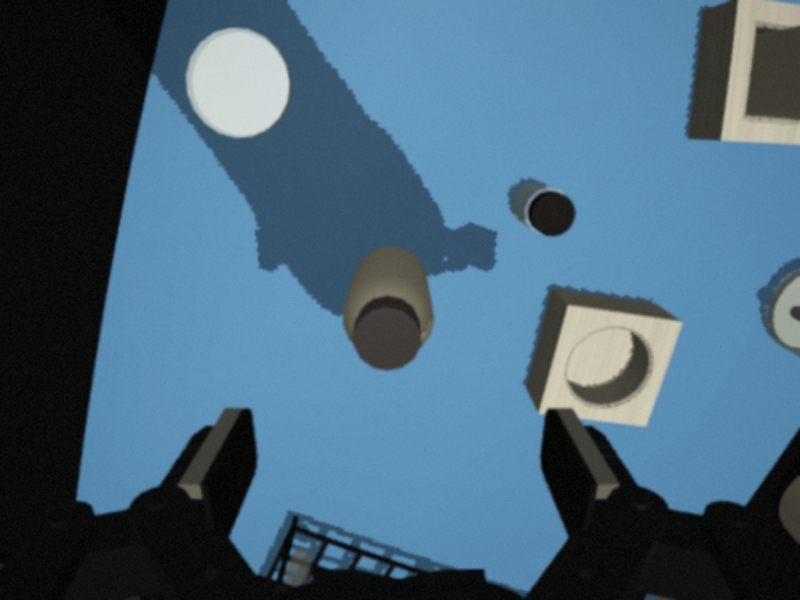

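Call:
move_arm(increments="1 -3 -6 -5 0 0 0; 1 0 0 -30 0 0 0; 1 0 0 -35 0 0 0; 1 0 0 -35 0 0 0; 1 0 0 -30 0 0 0; 0 0 0 0 0 0 0; 0 0 0 0 0 0 0; 0 0 0 0 0 0 0")

```text
t: 11.55
eef_pos: [0.4928, -0.2506, 0.0347]
tool_rot: [0.001, 0.573, 0.819, 0.0]
contact_force: [-0.2, -0.7, -0.7]
gripper_width: 0.537
```

Call:
move_arm(increments="0 0 0 0 0 0 0; 0 0 0 0 0 0 0; 0 0 0 0 0 0 0; 0 0 0 5 0 0 0; 0 0 0 15 0 0 0; 0 0 0 30 0 0 0; 0 0 0 30 0 0 0; 0 0 0 20 0 0 0")

```text
t: 12.55
eef_pos: [0.4925, -0.2501, 0.1356]
tool_rot: [0.001, 0.573, 0.819, 0.0]
contact_force: [1.1, 1.0, -1.0]
gripper_width: 0.533
```

Call:
move_arm(increments="0 20 0 0 0 0 0; 0 35 1 0 0 0 0; 0 35 1 0 0 0 0; 0 35 1 0 0 0 0; 0 16 0 -10 0 0 0; 0 0 0 -25 0 0 0; 0 0 0 -18 0 0 0; 0 0 0 0 0 0 0")

```text
t: 13.55
eef_pos: [0.6311, -0.2466, 0.0786]
tool_rot: [-0.002, 0.573, 0.819, -0.001]
contact_force: [0.5, 0.5, -0.4]
gripper_width: 0.536
```

```bash
python3 - <<'E'
from h import *
print(bot.get_obs()['eef_pos'])
cap('wrist','w6'); cap('side','s6'); big('s6',250,180,370,300,5,'s6b')
cv2.imwrite('pics/w6b.png',cv2.resize(cv2.imread('pics/w6.png'),(800,600),interpolation=cv2.INTER_CUBIC))
E
```

```text
[ 0.63112588 -0.24657124  0.07858978]
```

View pics/w6b.png

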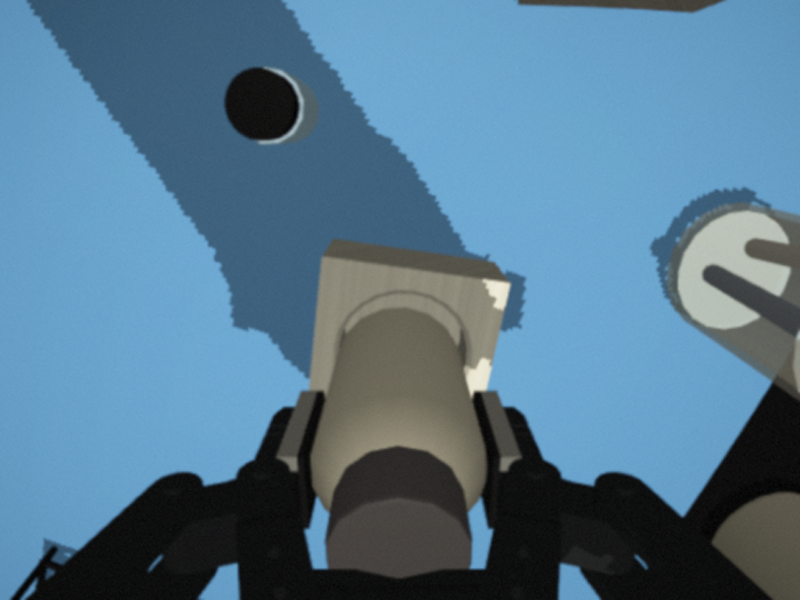

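View pics/s6b.png

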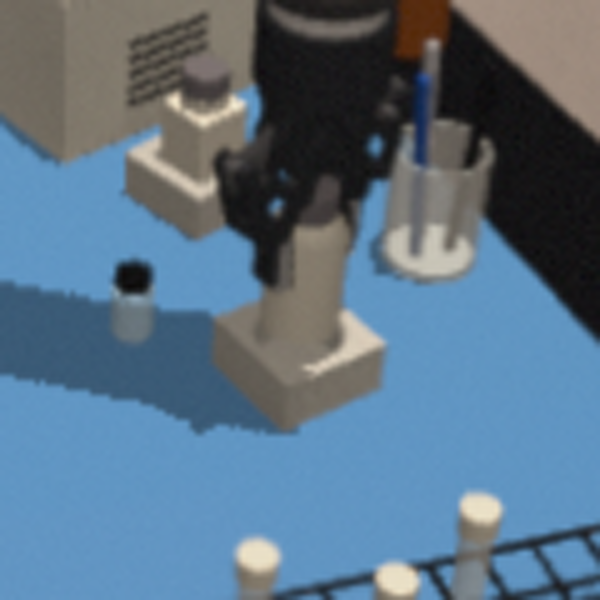

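```bash
python3 - <<'E'
from h import *
s=512/800
f=lambda *p:[((u+.5)*s-.5,(v+.5)*s-.5) for u,v in p]
big('w6',190,140,340,260,5,'w6c')
o=np.load('pics/w6.npz'); q=o['rot']; R=Ro.from_quat([q[1],q[2],q[3],q[0]]).as_matrix()
for n,uv,z in(('block far',f((321,255),(511,283)),.035),('mouth far',f((404,290)),.035),('bottle bottom far',f((400,307)),.045)):
    print(n,((onz('w6',uv,z)-o['pos'])@R)[:,:2].round(4),onz('w6',uv,z)[:,:2].round(4))
# block centre from far edge
X=onz('w6',f((321,255),(511,283)),.035)[:,:2]; m=X.mean(0); e=X[1]-X[0]; L=np.linalg.norm(e); e/=L; n=np.array([e[1],-e[0]]); n*=np.sign(n@(np.array([.633,-.247])-m)); print('L',L,'centre',m+.036*n)
E
```

```text
block far [[ 0.0398 -0.0285]
 [ 0.029   0.043 ]] [[ 0.5906 -0.2189]
 [ 0.6615 -0.2045]]
mouth far [[0.0262 0.0024]] [[ 0.6243 -0.2211]]
bottle bottom far [[0.0228 0.0009]] [[ 0.624  -0.2248]]
L 0.07232251965051736 centre [ 0.63315529 -0.24699266]
```

View pics/w6c.png

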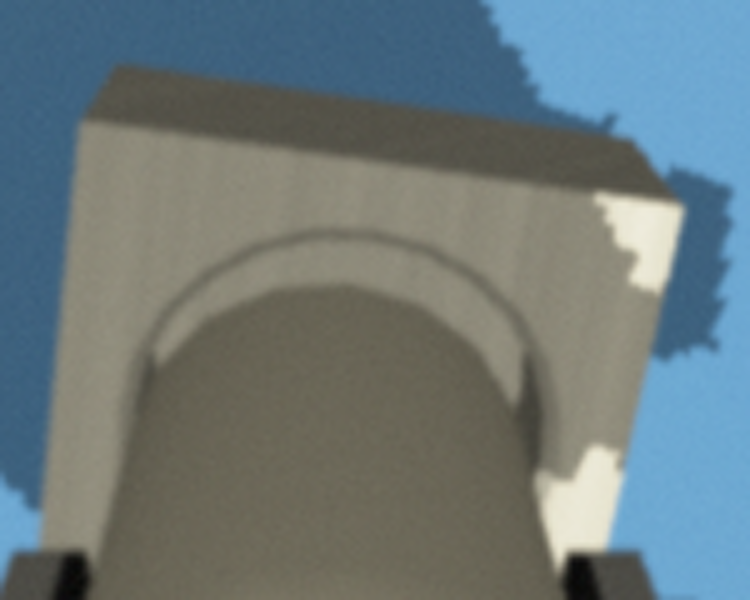

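Call:
move_arm(increments="0 2 -0.5 0 0 0 0; 0 0 0 -5 0 0 0; 0 0 0 -8 0 0 0; 0 0 0 -8 0 0 0; 0 0 0 -6 0 0 0; 0 0 0 -4 0 0 0; 0 0 0 -2 0 0 0; 0 0 0 0 0 0 0")

```text
t: 14.65
eef_pos: [0.6349, -0.2474, 0.0471]
tool_rot: [-0.0, 0.573, 0.819, -0.0]
contact_force: [-0.6, 0.2, -2.3]
gripper_width: 0.536
```

Call:
move_arm(increments="0 -1 0 -1 0 0 0; 0 0 0 -1.5 0 0 0; 0 0 0 0 0 0 0; 0 0 0 0 0 0 0; 0.85 0 0 0 0 0 0; 0.85 0 0 0 0 0 0; 0.85 0 0 0 0 0 0; 0.85 0 0 0 0 0 0")

```text
t: 15.65
eef_pos: [0.6341, -0.2474, 0.0449]
tool_rot: [0.0, 0.573, 0.819, 0.0]
contact_force: [0.2, -0.7, 0.2]
gripper_width: 0.852
```

Call:
move_arm(increments="0.85 0 0 5 0 0 0; 0.85 0 0 20 0 0 0; 0.85 0 0 40 0 0 0; 0.85 0 0 40 0 0 0; 1 0 0 40 0 0 0; 1 -30 50 20 0 0 0; 1 -30 50 0 0 0 0; 1 -20 40 0 0 0 0")

```text
t: 16.65
eef_pos: [0.5531, -0.1058, 0.2114]
tool_rot: [0.0, 0.573, 0.819, 0.001]
contact_force: [0.9, 0.5, 0.7]
gripper_width: 0.999
```

```bash
python3 - <<'E'
from h import *
o=bot.get_obs();print(o['eef_pos'],o['q'])
cap('wrist','w7')
cv2.imwrite('pics/w7b.png',cv2.resize(cv2.imread('pics/w7.png'),(800,600),interpolation=cv2.INTER_CUBIC))
p,P=cloud('w7')
for n,x,y,lo,hi,r in(('rdb',.633,-.247,.09,.12,.03),('sqb',.65,-.059,.09,.12,.03),('rdn',.632,-.245,.025,.045,.06),('sqn',.65,-.059,.025,.045,.06),('knob',.5155,.1157,.135,.17,.022)):
    m=(np.hypot(P[...,0]-x,P[...,1]-y)<r)&(P[...,2]>lo)&(P[...,2]<hi); Q=P[m]
    if m.sum()>20: print(n,m.sum(),np.median(Q,0).round(4),cv2.minAreaRect((Q[:,:2]*1000).astype(np.float32)))
cap('top','t7'); big('t7',250,130,360,240,5,'t7a')
E
```

```text
[ 0.55311034 -0.10580381  0.21144989] [-0.42489529  0.35936166  0.63994022  1.88214739 -0.25750482  0.98075244
  0.67901899]
rdb 900 [ 0.6323 -0.243   0.1039] ((633.8284301757812, -247.82081604003906), (30.85437774658203, 32.589420318603516), 3.776763439178467)
sqb 1365 [ 0.6485 -0.0592  0.1042] ((650.9923706054688, -59.83842849731445), (31.229459762573242, 31.137779235839844), 20.92241668701172)
rdn 2069 [ 0.6193 -0.2273  0.0341] ((633.251708984375, -247.18362426757812), (73.62968444824219, 74.40143585205078), 12.118896484375)
sqn 2481 [ 0.6321 -0.0475  0.0342] ((650.6351928710938, -59.58354187011719), (72.32518005371094, 72.91661834716797), 20.068466186523438)
```

View pics/w7b.png

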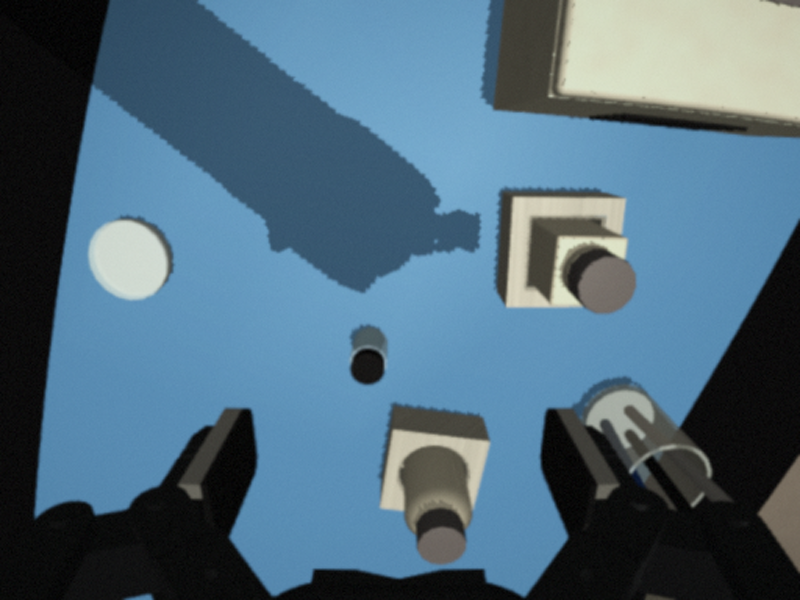

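View pics/t7a.png

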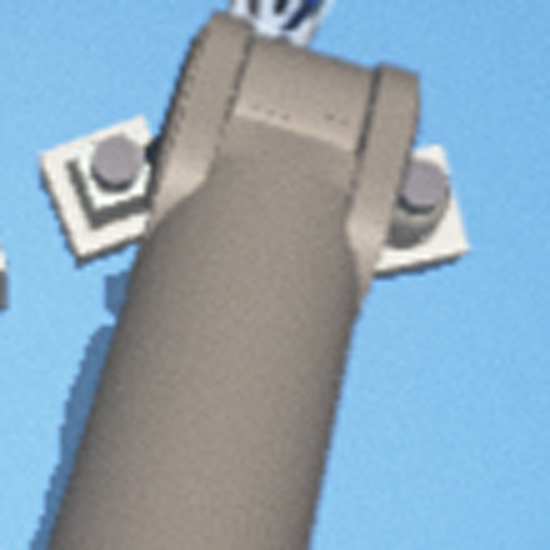

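Call:
move_arm(increments="1 -5 28 4 0 0 0.16; 1 -5 28 4 0 0 0.16; 1 -5 28 4 0 0 0.16; 1 -5 28 4 0 0 0.16; 1 -5 28 4 0 0 0.16; 1 -5 28 4 0 0 0.16; 1 -5 28 4 0 0 0.16; 1 -4 26 4 0 0 0.16")

```text
t: 17.75
eef_pos: [0.5157, 0.1146, 0.2433]
tool_rot: [0.001, -0.032, 1.0, 0.0]
contact_force: [0.5, -0.2, 0.8]
gripper_width: 1.002
```

Call:
move_arm(increments="1 0 0 0 0 0 0.12; 1 0 0 0 0 0 0.11; 1 0 0 0 0 0 0; 1 0 0 0 0 0 0; 1 0 0 0 0 0 0; 1 0 0 0 0 0 0; 1 0 0 0 0 0 0; 1 0 0 0 0 0 0")

```text
t: 18.75
eef_pos: [0.515, 0.1146, 0.2418]
tool_rot: [-0.0, -0.144, 0.99, -0.0]
contact_force: [0.5, -0.4, 0.0]
gripper_width: 1.001
```

```bash
python3 - <<'E'
from h import *
o=bot.get_obs();print(o['eef_pos'],o['q'],o['tool_rot'])
cap('wrist','w8'); cap('top','t8'); big('t8',250,130,360,240,5,'t8a')
cv2.imwrite('pics/w8b.png',cv2.resize(cv2.imread('pics/w8.png'),(800,600),interpolation=cv2.INTER_CUBIC))
p,P=cloud('w8')
for n,x,y,lo,hi,r in(('knob',.5155,.1157,.140,.17,.022),('lid',.6,.14,.13,.16,.05)):
    m=(np.hypot(P[...,0]-x,P[...,1]-y)<r)&(P[...,2]>lo)&(P[...,2]<hi); Q=P[m]
    if m.sum()>20: print(n,m.sum(),np.median(Q,0).round(4),Q.max(0),cv2.minAreaRect((Q[:,:2]*1000).astype(np.float32)))
E
```

```text
[0.51502807 0.11458235 0.24178183] [-0.58086185  0.22435757  0.28642198  1.91021811 -0.0739439   1.01724025
  1.59760351] [-7.04187862e-05 -1.44056534e-01  9.89569457e-01 -1.70210532e-05]
knob 928 [0.5161 0.1156 0.1447] [0.536633   0.13159115 0.14784034] ((522.1320190429688, 116.779296875), (30.188798904418945, 29.432865142822266), 16.272226333618164)
lid 8577 [0.5964 0.139  0.142 ] [0.64983249 0.18999831 0.14457537] ((599.9191284179688, 139.98565673828125), (99.38227844238281, 99.56481170654297), 31.528160095214844)
```

View pics/w8b.png

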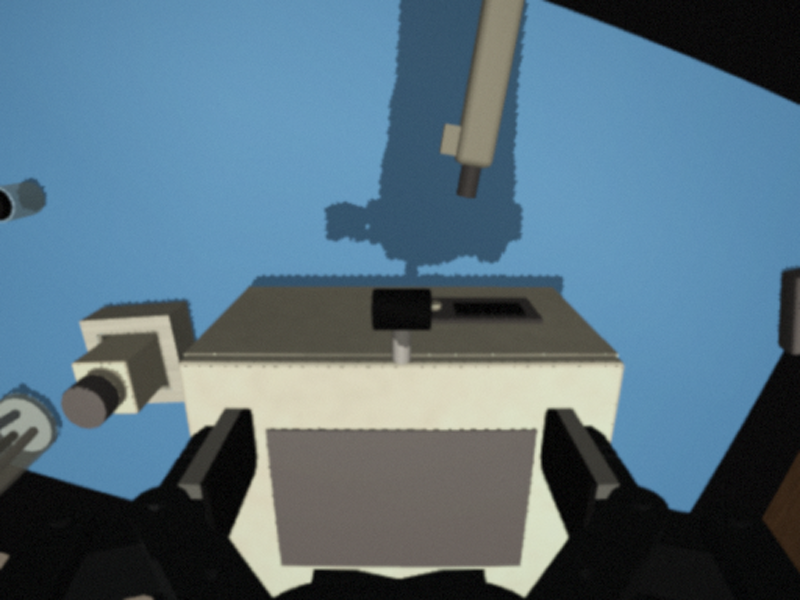

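View pics/t8a.png

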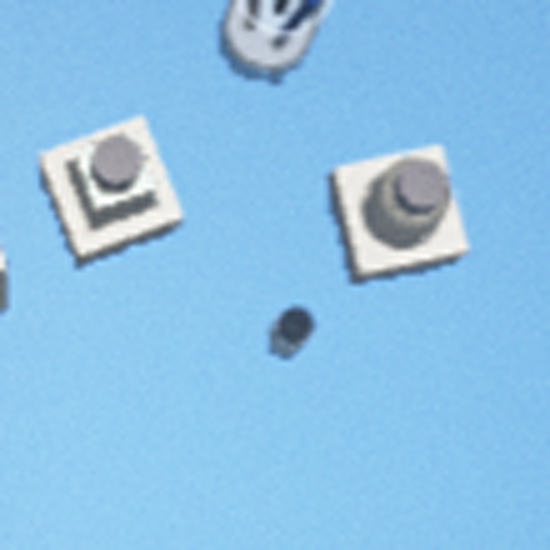

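```bash
python3 - <<'E'
from h import *
s=512/800
f=lambda *p:[((u+.5)*s-.5,(v+.5)*s-.5) for u,v in p]
o=np.load('pics/w8.npz'); q=o['rot']; R=Ro.from_quat([q[1],q[2],q[3],q[0]]).as_matrix()
p,P=cloud('w8'); T=(P-o['pos'])@R
m=(np.hypot(P[...,0]-.5155,P[...,1]-.1157)<.022)&(P[...,2]>.1455)&(p.sum(2)<120); print(m.sum(),P[m].mean(0),np.ptp(T[m],axis=0),T[m].mean(0),np.percentile(P[m][:,2],95))
print(((onz('w8',f((372,310),(432,310)),.142)-o['pos'])@R).round(4))
y=np.array([P[365//1*0+232,256,:]]); 
for v in(350,354,358,362,366,370): 
    r=int(v*s); print(v,T[r,300].round(4),P[r,300].round(4))
print('yaw',np.degrees(np.arctan2(R[1,1],R[0,1])))
E
```

```text
2376 [0.50691746 0.11161301 0.29684691] [0.01993461 0.03812604 0.1767914 ] [ 0.00862851 -0.00053443 -0.05506383] 0.3211265143851546
[[-0.0006 -0.0145  0.0998]
 [-0.0006  0.0156  0.0998]]
350 [-0.0314  0.0382  0.1197] [0.5342 0.1601 0.1221]
354 [-0.0311  0.0375  0.1148] [0.5341 0.1594 0.127 ]
358 [-0.0298  0.0363  0.1057] [0.5332 0.1579 0.136 ]
362 [-0.03    0.0359  0.1023] [0.5336 0.1575 0.1395]
366 [-0.032   0.0358  0.1007] [0.5355 0.158  0.141 ]
370 [-0.0338  0.0358  0.1007] [0.5372 0.1586 0.1411]
yaw 106.56529806353826
```

Call:
move_arm(increments="1 1 0 -20 0 0 0; 1 0 0 -35 0 0 0; 1 0 0 -35 0 0 0; 1 0 0 -23 0 0 0; 1 0 0 -10 0 0 0; 0 0 0 0 0 0 0; 0 0 0 0 0 0 0; 0 0 0 0 0 0 0", newtons=50)

```text
t: 19.85
eef_pos: [0.5167, 0.115, 0.1198]
tool_rot: [0.001, -0.144, 0.99, 0.0]
contact_force: [-6.0, 15.7, 7.9]
gripper_width: 0.378
```

Call:
move_arm(increments="0 0 0 0 0 0 0; 0 0 0 0 0 0 0; 0 0 0 0 0 0 0; 0 0 0 0 0 0 0; 0 0 0 0 0 0 0; 0 0 0 0 0 0 0; 0 0 0 0 0 0 0; 0 0 0 0 0 0 0")

```text
t: 20.85
eef_pos: [0.5163, 0.1165, 0.1202]
tool_rot: [0.001, -0.145, 0.989, 0.001]
contact_force: [-3.5, 3.6, 6.7]
gripper_width: 0.341
```

```bash
python3 - <<'E'
from h import *
o=bot.get_obs();print(o['eef_pos'],o['gripper_width'],o['contact_force'])
cap('wrist','w9'); 
cv2.imwrite('pics/w9b.png',cv2.resize(cv2.imread('pics/w9.png'),(800,600),interpolation=cv2.INTER_CUBIC))
cap('side','s9'); big('s9',210,120,330,220,6,'s9b')
t=np.radians(np.linspace(0,60,25)); b=208-(208*np.cos(t)-6*np.sin(t)); z=208*np.sin(t)+6*np.cos(t)-6
a=np.radians(16.6); D=np.diff(np.c_[b*np.cos(a),b*np.sin(a),z],axis=0)
for i in range(3): print('; '.join('0 %.1f %.1f %.1f 0 0 0'%tuple(r) for r in D[8*i:8*i+8]))
E
```

```text
[0.51628553 0.11649    0.12015186] 0.34148835477543366 [-3.48163015  3.55652781  6.74900985]
0 0.4 0.1 9.1 0 0 0; 0 0.8 0.2 9.0 0 0 0; 0 1.2 0.4 9.0 0 0 0; 0 1.6 0.5 8.9 0 0 0; 0 1.9 0.6 8.8 0 0 0; 0 2.3 0.7 8.8 0 0 0; 0 2.7 0.8 8.6 0 0 0; 0 3.0 0.9 8.5 0 0 0
0 3.4 1.0 8.4 0 0 0; 0 3.7 1.1 8.2 0 0 0; 0 4.1 1.2 8.0 0 0 0; 0 4.4 1.3 7.8 0 0 0; 0 4.7 1.4 7.6 0 0 0; 0 5.0 1.5 7.4 0 0 0; 0 5.3 1.6 7.2 0 0 0; 0 5.6 1.7 6.9 0 0 0
0 5.9 1.8 6.7 0 0 0; 0 6.2 1.8 6.4 0 0 0; 0 6.5 1.9 6.1 0 0 0; 0 6.7 2.0 5.8 0 0 0; 0 6.9 2.1 5.5 0 0 0; 0 7.2 2.1 5.2 0 0 0; 0 7.4 2.2 4.8 0 0 0; 0 7.6 2.3 4.5 0 0 0
```

View pics/w9b.png

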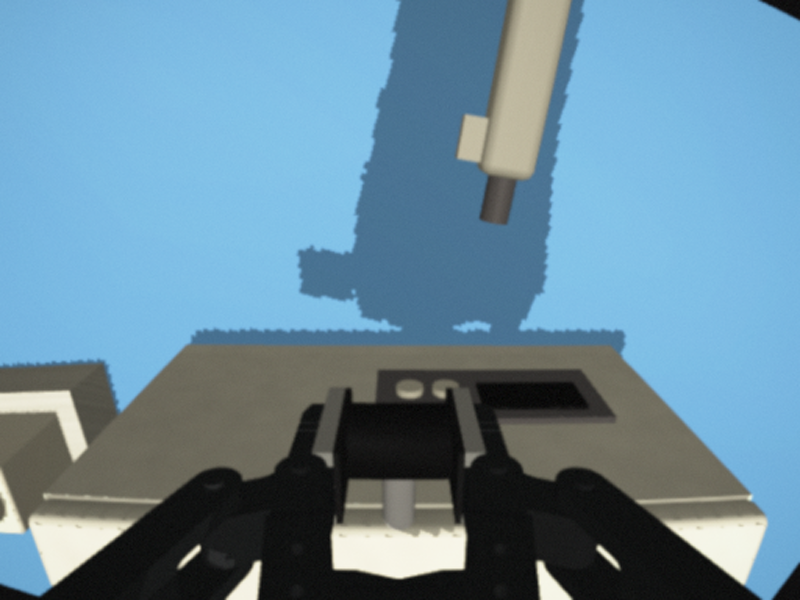

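View pics/s9b.png

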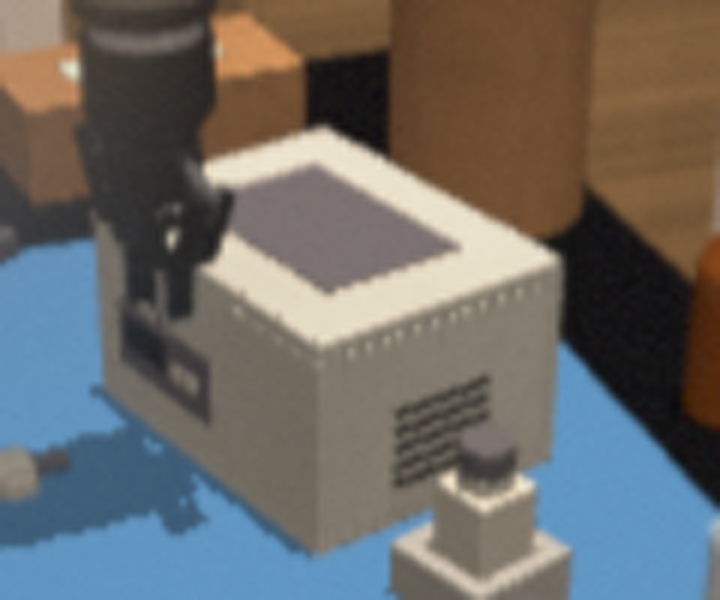

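Call:
move_arm(increments="0 0.4 0.1 9.1 0 0 0; 0 0.8 0.2 9.0 0 0 0; 0 1.2 0.4 9.0 0 0 0; 0 1.6 0.5 8.9 0 0 0; 0 1.9 0.6 8.8 0 0 0; 0 2.3 0.7 8.8 0 0 0; 0 2.7 0.8 8.6 0 0 0; 0 3.0 0.9 8.5 0 0 0")

```text
t: 21.95
eef_pos: [0.5299, 0.1205, 0.1902]
tool_rot: [0.0, -0.145, 0.989, 0.001]
contact_force: [0.7, 5.4, -3.6]
gripper_width: 0.335
```

Forces are low and the path follows the arc.

Call:
move_arm(increments="0 3.4 1.0 8.4 0 0 0; 0 3.7 1.1 8.2 0 0 0; 0 4.1 1.2 8.0 0 0 0; 0 4.4 1.3 7.8 0 0 0; 0 4.7 1.4 7.6 0 0 0; 0 5.0 1.5 7.4 0 0 0; 0 5.3 1.6 7.2 0 0 0; 0 5.6 1.7 6.9 0 0 0")

```text
t: 22.95
eef_pos: [0.5655, 0.131, 0.2514]
tool_rot: [-0.001, -0.145, 0.989, 0.001]
contact_force: [-1.3, 4.6, -3.0]
gripper_width: 0.343
```

```bash
python3 - <<'E'
from h import *
o=bot.get_obs();print(o['eef_pos'],o['gripper_width'],o['contact_force'])
cap('side','s10'); big('s10',190,80,330,230,4,'s10b')
E
```

```text
[0.56549644 0.13103075 0.25135694] 0.3428952573539413 [-1.34530669  4.623063   -2.97479932]
```

View pics/s10b.png

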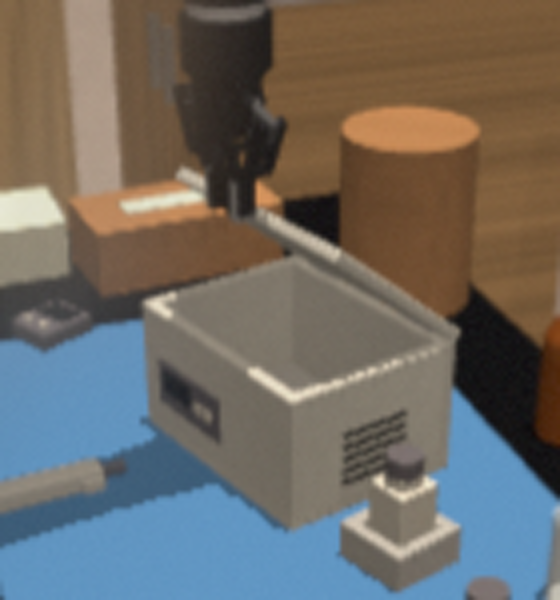

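The lid is rising with the knob. I'll raise it the last 20 degrees.

Call:
move_arm(increments="0 5.9 1.8 6.7 0 0 0; 0 6.2 1.8 6.4 0 0 0; 0 6.5 1.9 6.1 0 0 0; 0 6.7 2.0 5.8 0 0 0; 0 6.9 2.1 5.5 0 0 0; 0 7.2 2.1 5.2 0 0 0; 0 7.4 2.2 4.8 0 0 0; 0 7.6 2.3 4.5 0 0 0")

```text
t: 24.0
eef_pos: [0.6197, 0.1471, 0.2968]
tool_rot: [-0.001, -0.145, 0.989, 0.001]
contact_force: [-3.5, 3.9, 2.1]
gripper_width: 0.342
```

Call:
move_arm(increments="0 0 0 0 0 0 0; 0 0 0 0 0 0 0; 0 0 0 0 0 0 0; 0 0 0 0 0 0 0; 0 0 0 0 0 0 0; 0 0 0 0 0 0 0; 0 0 0 0 0 0 0; 0 0 0 0 0 0 0")

```text
t: 25.0
eef_pos: [0.6195, 0.147, 0.2966]
tool_rot: [-0.001, -0.145, 0.989, 0.001]
contact_force: [-4.3, 3.6, 2.6]
gripper_width: 0.339
```

```bash
python3 - <<'E'
from h import *
o=bot.get_obs();print(o['eef_pos'],o['gripper_width'],o['contact_force'],o['joint_vel'].round(3))
cap('side','s11'); big('s11',190,80,350,260,3,'s11b')
p,P=cloud('s11')
cap('wrist','w11'); cap('top','t11'); big('t11',250,130,360,240,5,'t11a')
cv2.imwrite('pics/w11b.png',cv2.resize(cv2.imread('pics/w11.png'),(800,600),interpolation=cv2.INTER_CUBIC))
# lid angle from clouds: points in bath frame
a=np.radians(16.6); b=np.array([np.cos(a),np.sin(a)]); y=np.array([-np.sin(a),np.cos(a)])
H=np.array([.7145,.1755])
for tag in('t11','s11','w11'):
    p,P=cloud(tag); d=P[...,:2]-H; f=-(d@b); l=d@y; h=P[...,2]-.130
    m=(abs(l)<.11)&(f>.01)&(f<.1)&(h>.02)&(h<.18)&(abs(h-f*1.73)<.06)&((abs(l)>.06))
    if m.sum()>30:
        vx,vy,x0,y0=cv2.fitLine(np.c_[f[m],h[m]].astype(np.float32),cv2.DIST_HUBER,0,.01,.01).ravel(); print(tag,m.sum(),np.degrees(np.arctan2(vy,vx)),x0,y0)
E
```

```text
[0.61948635 0.14701162 0.29659901] 0.33913126028555085 [-4.27816291  3.64729213  2.6075135 ] [-0.001  0.    -0.003 -0.001 -0.001 -0.    -0.   ]
t11 273 58.774265 0.057836145 0.122411676
s11 399 59.318634 0.051798157 0.09749225
w11 3994 65.098206 0.0832743 0.15475468
```

View pics/s11b.png

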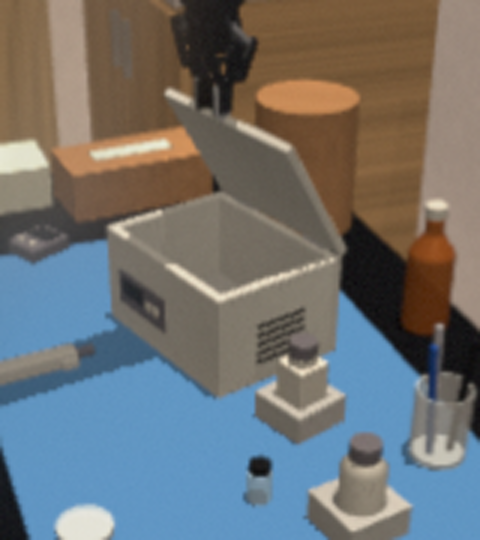

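View pics/t11a.png

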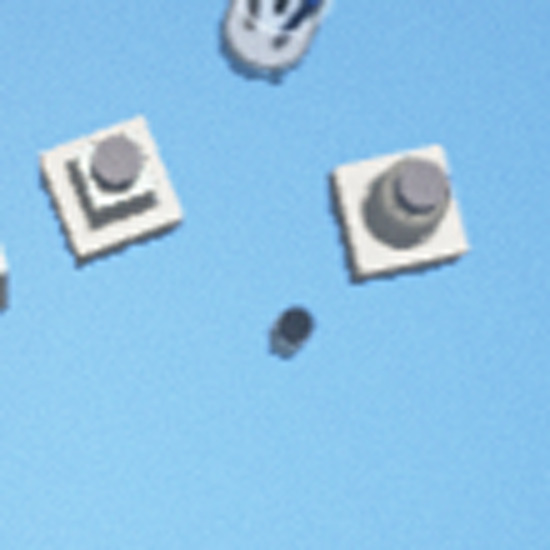

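View pics/w11b.png

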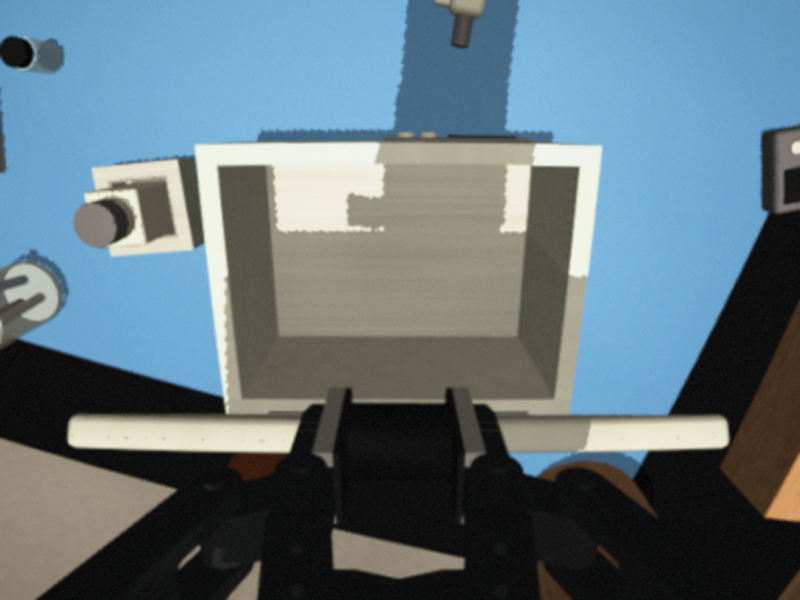

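```bash
python3 - <<'E'
from h import *
o=bot.get_obs();print(o['t'],o['eef_pos'],o['gripper_width']); print(bot.hand_in())
E
```

```text
25.15 [0.61949013 0.1470183  0.29660389] 0.344627860811699
the job is handed in; nothing more can be done
None
```

Both bottles are in their matching nests, and I handed the job in at about 25 s with the gripper still holding the lid by its knob near 60 degrees open. No verdict came back.

- **Bottles:** after release, both cap tops measured 70 mm above their block tops, which is what a fully seated bottle should show. By the wrist camera's depth, each sits within about 1 mm of its block's centre. Both looked upright in the last pictures.
- **Lid:** the gripper's rise and backward travel give about 59–60 degrees. Fits to the top and side depth gave 58.8 and 59.3 degrees. A wrist-camera fit gave 65.1 degrees; I set it aside because that camera sees the lid almost edge-on, and its points probably included the edge. The arm was still, the grip was set to 50 N, and the force on the tool was about 6 N.
- **Other things:** the vial, beaker, dish and pipette looked unmoved in the views I took. I did not measure the bystanders again at the end, and did not check the tube rack or timer closely.

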